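# Lift a specimen pot to viewing height on a sprung stage

## Robot

A 6-joint arm with a two-finger parallel gripper is mounted at the origin on the work surface. World frame = base frame: x ahead of the robot, y to its left, z up, the work surface at z = 0. Lengths are in m, angles in rad, forces in N, time in s.
With the tool pointing down it reaches from about 0.3 to 0.775 m from the base axis. Payload 14.6 kg.
Tool frame: the origin (TCP) lies midway between the tips of the shut fingers; the grasp point (between the pads) lies 19 mm behind it; z points along the fingers, y is the line along which they close (so a half turn about z gives the same grasp; the last joint's range is limited). The gripper opens to 85 mm and grips with 20 to 120 N. Pads are 22 mm wide; open, the fingers measure 114 mm over their backs; the gripper's body (76 mm by 85 mm) begins 54 mm behind the grasp point. The pads swing forward as they close: fully open they stand 13 mm farther back than shut.
Start: joints at [-1.316, 0.3, 1.521, -0, 1.321, -0.067], TCP at [0.174, -0.522, 0.231] pointing down, gripper open.
Joint ranges: [-3.03, 3.03], [-0.79, 2.21], [0.23, 2.52], [-1.04, 4.18], [0, 3.07], [-2.55, 2.55]. Speed limits (rad/s): [2.22, 2.22, 2.57, 3.14, 3.14, 3.14].

## Interface

Orientations are given as a rotation vector (axis times angle).
In Python, from plant import robot gives the robot as it stands.
- The arm moves only by the tool nudge_tcp, called in YAML: its name, and indented under it one key for each argument. Schema: {"type":"object","properties":{"moves":{"type":"object","properties":{"offsets":{"type":"array","items":{"type":"array","items":{"type":"number"},"minItems":4,"maxItems":4},"minItems":1,"maxItems":8}},"additionalProperties":false,"required":["offsets"]},"aperture":{"type":"number"},"grip_n":{"type":"number"},"only":{"type":"string"},"quiet":{"type":"boolean"},"lines":{"type":"string"}},"required":["moves"],"additionalProperties":false}. moves is an object whose key "offsets" holds a list of rows, 1 to 8 of them, each of 4 numbers: dx, dy, dz in m, then a turn about the tool's z in rad; each row shifts and turns the commanded pose from where the row before left it, along the tool's axes as they then stand; what a row does not reach is not made up. A row lasts 1/12 s, in which the tool goes at most 0.0417 m and 0.125 rad, less where a joint would pass 70% of its speed; a pose out of reach is approached as far as the arm can. aperture is the finger opening in m, set as the call begins (left out keeps the last). The fingers move at their own pace and stop on an object; grip_n is the grip in N (left out, the last holds). Time passes only in rows, so rows that do not move let the fingers close. The tool returns the time, the measured TCP pose, the force, the opening and the grip force at its end. only (a regular expression) keeps the lines of the reply that match it, lines (a string "A,B") keeps lines A to B, and quiet returns only ok. Input that does not fit is refused with a message, and nothing moves.
- robot.state(): the state, without advancing time (a new reading comes with each control period).
- robot.get_image(name): name is "scene" or "top"; returns a dict with "frame" (400x640x3 uint8, red, green, blue), "fx", "fy", "cx", "cy" (pixels), "rvec" (rotation vector, rad) and "tvec" (3), from world to camera coordinates, as OpenCV has them. Camera axes: x right, y down, z forward; pixel columns grow to the right and rows downward; lengths in m; the calibration is good to about 2 mm. A picture is of the moment at which its call begins. There is no depth.
- robot.sign_off(): hands the job in; it is judged then, once.
The state is a dict: "t": time; "joints": joint angles; "joint_vel": joint speeds; "effort": joint torques, N m; "ee_pos": TCP position; "tool_rot": TCP orientation; "force": force on the tool from outside, world axes, zero at the start; "wrist_torque": the same for the moment, N m; "gripper_width": finger opening in m; "finger_force": force on a finger pad.
Only numpy, scipy, OpenCV 4.12 (cv2) and the standard library are available. Lean on these libraries where they do the work, as an engineer would, in place of code of your own. Each camera call takes 0.05 s, during which the arm holds its last target. There are 200 camera calls.

## Task

Set the steel specimen pot with the bail handle upright in the round stage of the lifting stand and let go of it. Then press the stand's sprung paddle down with the gripper until the stage's rim is level with the flat top of the fixed gauge post beside it, and finish while still holding the paddle there with the pot riding on the stage. Keep the pot upright and leave the forceps, the nippers and the jar where they are.

Things in the scene. Friction and masses are not known exactly. Their poses are not given: they have to be found in the camera images.
- pot: Open round stainless pot, outer diameter 76, height 48, 150 to 310 g, with a fixed bail handle across its top: wire feet at +-40 on the pot's own x axis, rising to a straight black grip bar (diameter 11, length 44, along the pot's x axis) whose centre is 98 above the underside. Origin: centre of the underside; z up. Starts standing on the bench.
- pot_grip (a point): Centre of the pot's grip bar, 98 mm above the pot's underside; x along the bar. Pinch it across y from above.
- stand: Lifting stand fixed to the bench: white base plate 110 (x) by 290 (y) by 10 mm, carrying a round stage near its +y end and a sprung rocker paddle near its -y end, on a pivot 62 mm above the bench. Origin: on the bench, 85 mm from the stage's axis (stage at local x 0, y +85) and about 90 mm from the press pad's centre (local x 0, y -90). z up.
- stage_rim (a point): Centre of the stage's mouth, level with its rim; z up. Aluminium dish, outer diameter 108, inner 98, flat floor 6 mm below the rim: the pot stands in it with its underside 6 mm below this point. Rim 72 mm above the bench at rest; it stays level and rises straight up, at most 35 mm, as the paddle is pressed, and sinks back when it is let go.
- paddle: Rocker lever: steel bar with a black rubber press pad (44 by 42 mm) on its -y end. Origin on the pivot, 62 mm above the bench, axis along the stand's x. Spring-returned: pad end tilted up 0.25 rad at rest, down 0.25 rad at the lower stop. The stage rises about 0.7 mm for each mm the pad goes down. Push at the pad: about 5 N at first (7 N with the pot on the stage), up to 12 N at the lower stop.
- paddle_pad (a point): Centre of the top face of the press pad, 100 mm along the lever from the pivot, about 99 mm above the bench at rest; moves with the paddle. Press straight down here with closed fingers.
- gauge: Fixed square steel post with a flat top plate 24 by 20 mm, standing 78 mm from the stage's axis on the stand's +x side. Origin: centre of the flat top; z up. Its top is 8 to 24 mm above the resting stage rim, a different height each time.
- forceps: Bystander: steel forceps with an orange end, 130 long, 7 high, lying on the bench. Origin under its centre.
- nippers: Bystander: steel nippers, about 105 long, 12 high, lying on the bench. Origin near its centre, on the bench.
- jar: Bystander: amber capped jar, diameter 60, height 75, standing beyond the work. Origin: centre of the underside.

How it is judged:
On the way:
1. the pot stands in the stage, upright and let go (horizontal distance between pot and stage_rim below 0.016 m and z of pot in the frame of stage_rim between -0.009 and -0.003 m and angle between pot's own z axis and vertical below 0.1 rad and contact force between each of the fingers, the arm and pot below 0.1 N), for 0.2 s.
At the end, for the whole second after the job is handed in: The robot is pressing the paddle (more than 1 N), the stage's rim is within 4 mm of the height of the gauge post's top, and the pot stands upright on the stage's floor (within 16 mm of its centre), at rest and untouched by the robot (all of step 1 and z of stage_rim in the frame of gauge between -0.004 and 0.004 m and contact force between any of the fingers, the arm and paddle above 1 N and linear speed of pot below 0.02 m/s); the arm keeps its last pose, push and grip.
It fails at once if the pot is tipped over 0.6 rad (angle between pot's own z axis and vertical above 0.6 rad).
It fails at once if a bystander is shifted more than 30 mm (distance of any of forceps, nippers, jar from where it was at the start of the episode above 0.03 m).
It also fails if it takes over 53 s, if anything falls off the work surface, if the arm or the gripper's body presses on something with over 40 N, if the wrist force passes 120 N, or if a joint passes its speed limit or range.

## Working session

There is one attempt and no reset: what is moved stays moved. The work goes in short steps, Python scripts to look and compute and a tool call to move; the robot and the scene stay as the last step left them, time stands still between calls to the robot, and variables do not carry over. Pictures are saved under pics/ and viewed, at most 10 in all, crops included, and the job is handed in when it is done.

```bash
ls; mkdir -p pics; cat > h.py <<'E'
import numpy as np, cv2
from plant import robot
def cam(n):
    d=robot.get_image(n); R=cv2.Rodrigues(np.array(d["rvec"],float))[0]; t=np.array(d["tvec"],float)
    return dict(f=d["frame"],K=np.array([[d["fx"],0,d["cx"]],[0,d["fy"],d["cy"]],[0,0,1]]),R=R,t=t)
def ray(c,u,v):
    d=c["R"].T@np.linalg.inv(c["K"])@np.array([u,v,1.]); return -c["R"].T@c["t"],d
def onz(c,u,v,z):
    o,d=ray(c,u,v); return o+d*(z-o[2])/d[2]
def tri(c1,p1,c2,p2):
    o,d=ray(c1,*p1); q,e=ray(c2,*p2)
    s=np.linalg.lstsq(np.c_[d,-e],q-o,rcond=None)[0]; a=o+s[0]*d; b=q+s[1]*e
    return (a+b)/2,np.linalg.norm(a-b)
def proj(c,P):
    p=c["K"]@(c["R"]@np.array(P,float)+c["t"]); return p[:2]/p[2]
def save(c,n,crop=None,s=1):
    f=c["f"][:,:,::-1]
    if crop: x,y,w,h=crop; f=f[y:y+h,x:x+w]
    cv2.imwrite("pics/"+n,cv2.resize(f,None,fx=s,fy=s,interpolation=cv2.INTER_CUBIC))
E
python3 - <<'E'
from h import *
for n in("scene","top"):
    c=cam(n); save(c,n+"0.png",s=1.25); print(n,c["K"].round(1).tolist(),(-c["R"].T@c["t"]).round(3)); np.savez(n+"0.npz",**c)
print(robot.state())
E
```

```text
pics
plant.py
scene [[394.9, 0.0, 323.7], [0.0, 394.9, 198.4], [0.0, 0.0, 1.0]] [1.102 0.31  0.524]
top [[472.0, 0.0, 310.7], [0.0, 472.0, 200.0], [0.0, 0.0, 1.0]] [0.434 0.002 0.858]
{'t': 0.1, 'joints': array([-1.31560799e+00,  3.00445979e-01,  1.52151025e+00,  7.36690430e-06,
        1.32072022e+00, -6.65954118e-02]), 'joint_vel': array([ 2.58475083e-03, -6.78338836e-04, -9.31437176e-04,  5.59447399e-05,
        7.40310547e-04, -1.16576713e-03]), 'effort': array([ 1.53752917e-04, -5.44376850e+01, -3.62372410e+01, -1.62339647e-04,
        3.04585439e-03, -5.19427488e-06]), 'ee_pos': array([ 0.17389064, -0.5215656 ,  0.23076506]), 'tool_rot': array([-3.09995311e+00, -5.03103031e-01,  1.49081990e-04]), 'force': array([0.12381672, 0.85122278, 0.47266905]), 'wrist_torque': array([-0.01651127, -0.05986922,  0.00262582]), 'finger_force': 0.0, 'gripper_width': 0.08575912975983693}
```

View pics/scene0.png

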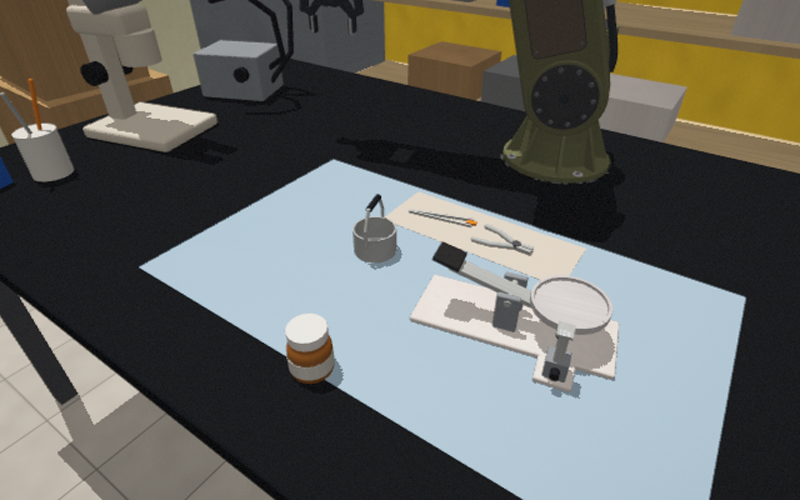

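View pics/top0.png

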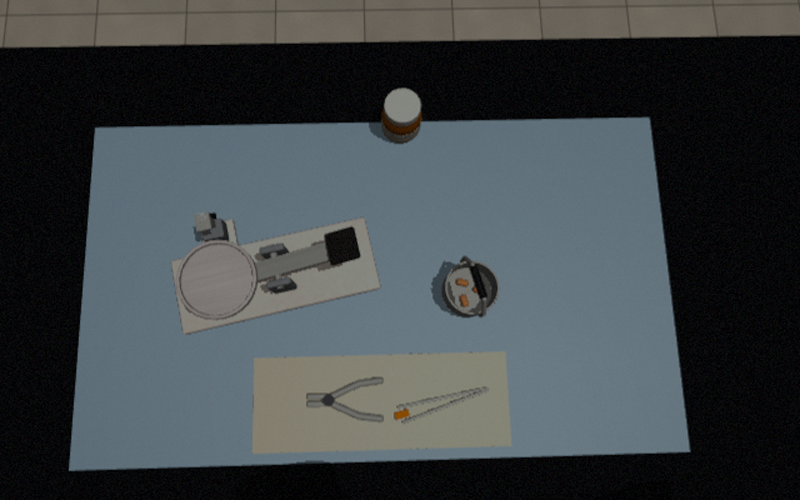

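The scene view (in 800x500 scale) shows the pot bar at (374,203), the stage at (571,303), the pad at (450,256) and the gauge by (566,330). The top view has the stage at (217,279), pad at (342,245), bar at (478,283), and gauge top near (205,221). Next I'll take close crops and mask measurements.

```bash
cat > m.py <<'E'
from h import *
T=dict(np.load("top0.npz"));S=dict(np.load("scene0.npz"))
def blob(c,box,fn):
    x,y,w,h=box; r=c["f"][y:y+h,x:x+w].astype(int); m=fn(r).astype(np.uint8)
    n,l,st,ce=cv2.connectedComponentsWithStats(m); i=1+np.argmax(st[1:,4]); mm=(l==i).astype(np.uint8)
    cs=max(cv2.findContours(mm,0,1)[0],key=len); return ce[i]+[x,y],cv2.minAreaRect(cs+np.array([x,y])),st[i,4],cs+np.array([x,y])
dark=lambda r:r.max(2)<45
if __name__=="__main__":
    bT=blob(T,(366,205,34,45),dark); bS=blob(S,(285,150,30,25),dark)
    print("bar",bT[:3],bS[:3]); print(tri(T,bT[0],S,bS[0]), onz(T,*bT[0],.098))
    pT=blob(T,(252,175,45,45),dark); pS=blob(S,(335,185,50,40),dark)
    print("pad",pT[:3],pS[:3],tri(T,pT[0],S,pS[0]),onz(T,*pT[0],.097))
    box=cv2.boxPoints(bT[1]); print("barcorners",[onz(T,*b,.1)[:2].round(4) for b in box])
    print("stage guess",onz(T,217/1.25,279/1.25,.072),"pot body", onz(T,470/1.25,289/1.25,.048))
    a=cv2.resize(T["f"][160:275,130:250,::-1],None,fx=5,fy=5,interpolation=2)
    b=cv2.resize(S["f"][210:320,400:500,::-1],None,fx=5,fy=5,interpolation=2)
    cv2.imwrite("pics/topc.png",a);cv2.imwrite("pics/scenec.png",b)
E
python3 m.py
```

```text
bar (array([385.7849162 , 224.19553073]), ((386.26312255859375, 224.1126708984375), (38.35536193847656, 17.519920349121094), 60.75117111206055), np.int32(358)) (array([299.62790698, 160.95348837]), ((299.48077392578125, 161.0961456298828), (3.332820177078247, 12.366517066955566), 37.87498474121094), np.int32(43))
(array([ 0.54065619, -0.13208325,  0.10009194]), np.float64(0.005960117799083616)) [ 0.54251465 -0.13508931  0.098     ]
pad (array([273.091354  , 196.61500816]), ((273.058837890625, 196.7353057861328), (25.70877456665039, 24.98116683959961), 75.96376037597656), np.int32(613)) (array([359.04477612, 210.89552239]), ((358.1322326660156, 210.7289276123047), (23.173419952392578, 9.485941886901855), 4.969741344451904), np.int32(67)) (array([0.59620837, 0.04819542, 0.08245066]), np.float64(0.0009792177622225682)) [0.59294203 0.04775318 0.097     ]
barcorners [array([ 0.5635, -0.1089]), array([ 0.5771, -0.1347]), array([ 0.5214, -0.1619]), array([ 0.5082, -0.1363])]
stage guess [0.55666582 0.21606474 0.072     ] pot body [ 0.53788386 -0.12641164  0.048     ]
```

View pics/topc.png

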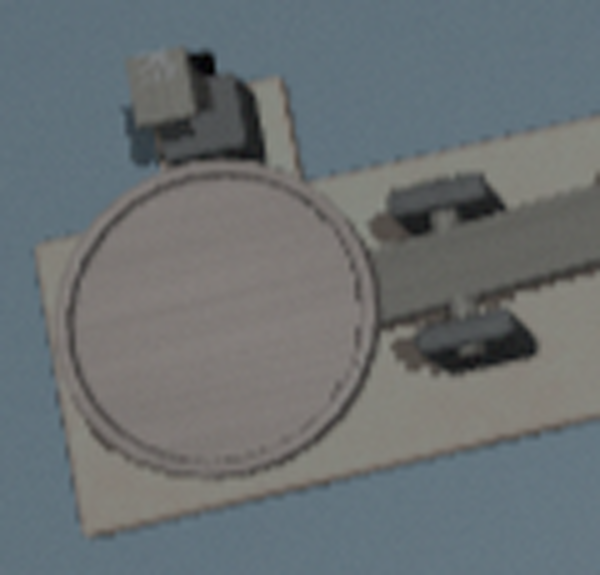

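View pics/scenec.png

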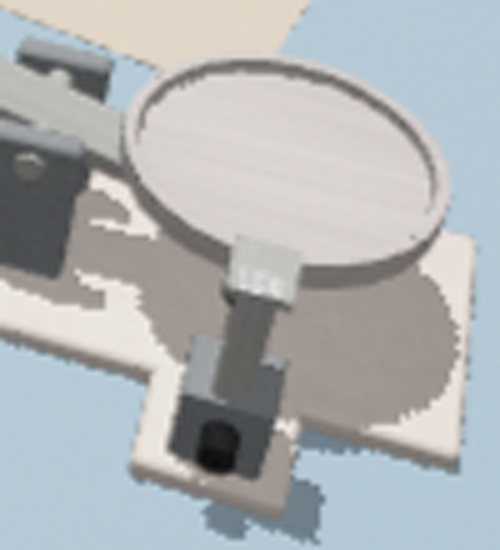

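Top crop: the rim's outer ellipse is centred at (220,319), and the gauge top quad is near (161,87). Scene crop: the gauge top quad is centred near (265,269). Next are the pot close-ups from both views.

```bash
python3 - <<'E'
from m import *
g=lambda f:np.clip(f.astype(float)*1.6,0,255).astype(np.uint8)
a=cv2.resize(g(T["f"][200:260,345:405,::-1]),(480,480),interpolation=2)
b=cv2.resize(S["f"][150:215,270:330,::-1],(300,325),interpolation=2)
o=np.zeros((480,790,3),np.uint8);o[:,:480]=a;o[:325,485:785]=b;cv2.imwrite("pics/pot.png",o)
sT=(130+220/5,160+319/5); print("stage",onz(T,*sT,.072))
gT=(130+161/5,160+87/5); gS=(400+265/5,210+269/5); print("gauge",tri(T,gT,S,gS))
# pad top corner rect at .099, stage ellipse in scene
sS=(400+287/5,210+163/5);print(tri(T,sT,S,sS))
E
```

```text
stage [0.55563443 0.21536793 0.072     ]
gauge (array([0.63256219, 0.2343166 , 0.08527361]), np.float64(0.0010324465605580611))
(array([0.55654483, 0.21890747, 0.06369411]), np.float64(0.002613289278984114))
```

View pics/pot.png

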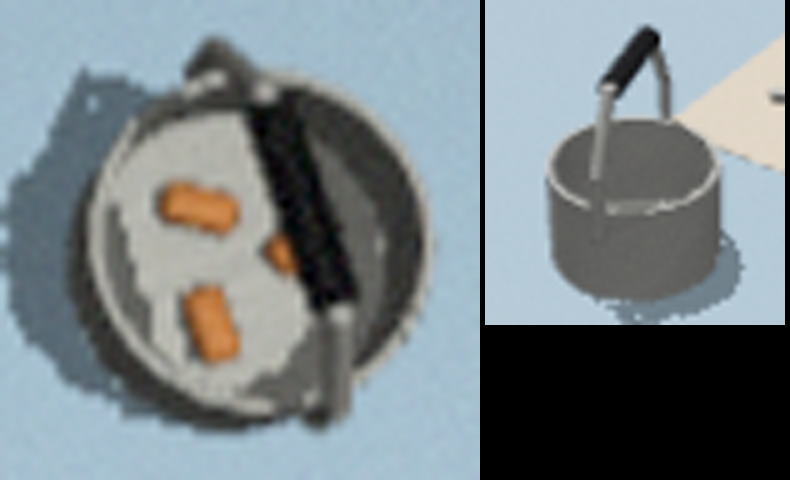

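```bash
cat >> h.py <<'E'
from scipy.spatial.transform import Rotation as Ro
def delta(P):
    s=robot.state(); R=Ro.from_rotvec(s["tool_rot"]).as_matrix(); return (R.T@(np.array(P)-s["ee_pos"])).round(4)
def turn(d):
    "tool-z turn bringing tool y along horizontal direction d (mod pi)"
    y=Ro.from_rotvec(robot.state()["tool_rot"]).as_matrix()[:2,:]
    R=Ro.from_rotvec(robot.state()["tool_rot"]).as_matrix().T@np.array([d[0],d[1],0]); a=np.arctan2(-R[0],R[1]); return (a+np.pi/2)%np.pi-np.pi/2
E
python3 - <<'E'
from m import *
cT=(345+301/8,200+203/8); cS=(270+(629-485)/5,150+63/5)
print(tri(T,cT,S,cS),onz(T,*cT,.098))
a=onz(T,345+262/8,200+105/8,.1);b=onz(T,345+338/8,200+300/8,.1);d=(b-a)[:2];print(a,b,np.linalg.norm(d))
aS=(270+165/5,150+38/5);bS=(270+123/5,150+88/5)
print("scene dir",onz(S,*aS,.1),onz(S,*bS,.1),proj(S,a)-aS, proj(S,b)-bS)
d/=np.linalg.norm(d); print("bar dir",d,"turn",turn((-d[1],d[0])), robot.state()["joints"][5])
print(Ro.from_rotvec(robot.state()["tool_rot"]).as_matrix().round(3))
E
```

```text
(array([ 0.54105509, -0.13028492,  0.09607056]), np.float64(0.0002946206474372071)) [ 0.54070523 -0.12982154  0.098     ]
[ 0.56076516 -0.12265061  0.1       ] [ 0.52049628 -0.13583914  0.1       ] 0.04237357120827874
scene dir [ 0.52485696 -0.13142924  0.1       ] [ 0.56677977 -0.12155565  0.1       ] [-7.02815997  8.56275864] [  7.95700696 -11.45271456]
bar dir [-0.95032998 -0.31124416] turn 0.005279935798943702 -0.06659541177864396
[[ 0.949  0.316 -0.   ]
 [ 0.316 -0.949  0.001]
 [ 0.    -0.001 -1.   ]]
```

```bash
python3 -c "
from h import *
print(delta((.541,-.130,.18)))"
```

```text
[ 0.4721 -0.2553  0.0511]
```

nudge_tcp:
  moves: {"offsets":[[0.034, -0.018, 0.003, 0], [0.034, -0.018, 0.003, 0], [0.034, -0.018, 0.003, 0], [0.034, -0.018, 0.003, 0], [0.034, -0.018, 0.003, 0], [0.034, -0.018, 0.003, 0], [0.034, -0.018, 0.003, 0], [0.034, -0.018, 0.003, 0]]}
  aperture: 0.085

```text
t: 0.77
ee_pos: [0.3873, -0.2974, 0.2071]
tool_rot: [-3.101, -0.503, 0.0]
force: [0.6, -0.4, 0.3]
gripper_width: 0.0852
finger_force: 0.0
```

nudge_tcp:
  moves: {"offsets":[[0.033, -0.018, 0.004, 0], [0.033, -0.018, 0.004, 0], [0.033, -0.018, 0.004, 0], [0.033, -0.018, 0.004, 0], [0.033, -0.018, 0.004, 0], [0.033, -0.018, 0.004, 0], [0, 0, 0, 0], [0, 0, 0, 0]]}

```text
t: 1.43
ee_pos: [0.5405, -0.1326, 0.1824]
tool_rot: [-3.1, -0.508, 0.002]
force: [-0.8, -1.0, 0.1]
gripper_width: 0.0852
finger_force: 0.0
```

```bash
python3 -c "
from h import *
print(delta((.541,-.130,.078)),turn((.31124,-.95033)))"
```

```text
[ 0.0014 -0.0023  0.1044] 0.008130516903620322
```

nudge_tcp:
  moves: {"offsets":[[0.001, -0.002, 0.026, 0], [0, 0, 0.026, 0], [0, 0, 0.026, 0], [0, 0, 0.026, 0], [0, 0, 0, 0]]}

```text
t: 1.85
ee_pos: [0.5375, -0.1322, 0.0749]
tool_rot: [-3.098, -0.501, 0.011]
force: [-1.1, 0.1, -0.4]
gripper_width: 0.0851
finger_force: 0.0
```

nudge_tcp:
  moves: {"offsets":[[0, 0, 0, 0], [0, 0, 0, 0], [0, 0, 0, 0], [0, 0, 0, 0], [0, 0, 0, 0], [0, 0, 0, 0], [0, 0, 0, 0], [0, 0, 0, 0]]}
  aperture: 0.0
  grip_n: 40

```text
t: 2.52
ee_pos: [0.5406, -0.1318, 0.0798]
tool_rot: [3.101, 0.503, 0.001]
force: [-2.8, 1.0, 6.9]
gripper_width: 0.0093
finger_force: 38.9
```

```bash
python3 - <<'E'
from h import *
a=cam("scene");b=cam("top")
o=np.zeros((480,790,3),np.uint8)
o[:,:480]=cv2.resize(b["f"][190:270,335:415,::-1],(480,480),interpolation=2);o[:400,485:785]=cv2.resize(a["f"][135:215,270:330,::-1],(300,400),interpolation=2);cv2.imwrite("pics/grasp.png",o)
E
```

```text
(no output)
```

View pics/grasp.png

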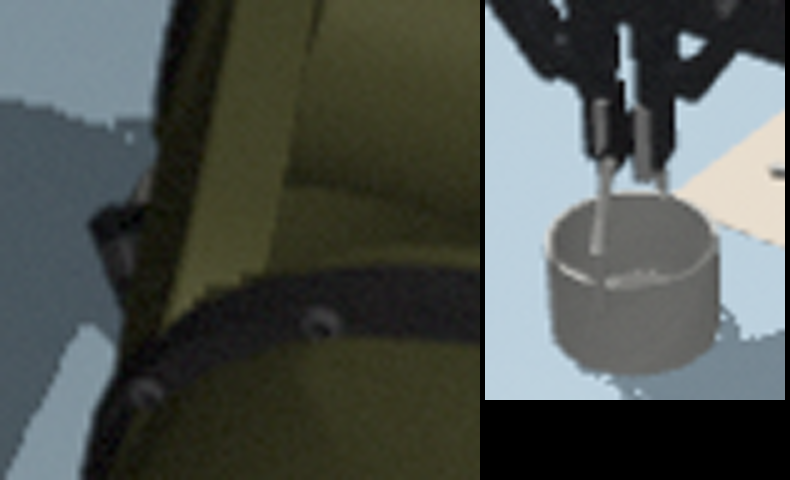

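nudge_tcp:
  moves: {"offsets":[[0, 0, -0.02, 0], [0, 0, -0.03, 0], [0, 0, -0.03, 0], [0, 0, -0.03, 0], [0, 0, -0.02, 0], [0, 0, 0, 0], [0, 0, 0, 0]]}

```text
t: 3.2
ee_pos: [0.5405, -0.1318, 0.2095]
tool_rot: [3.1, 0.503, 0.002]
force: [0.2, -0.6, -2.1]
gripper_width: 0.0095
finger_force: 39.3
```

```bash
python3 -c "
from m import *
print(onz(T,377.6,230.25,.048)); print(delta((.5556,.2154,.2)))"
```

```text
[ 0.53946869 -0.12927611  0.048     ]
[ 0.1241 -0.3246  0.0094]
```

nudge_tcp:
  moves: {"offsets":[[0.004, -0.010, 0, 0], [0.008, -0.020, 0, 0], [0.010, -0.027, 0, 0], [0.010, -0.027, 0, 0], [0.010, -0.027, 0, 0], [0.010, -0.027, 0, 0], [0.010, -0.027, 0, 0], [0.010, -0.027, 0, 0]]}

```text
t: 3.87
ee_pos: [0.5471, 0.0752, 0.2074]
tool_rot: [-3.101, -0.504, 0.005]
force: [0.2, -0.4, -0.8]
gripper_width: 0.0094
finger_force: 39.2
```

nudge_tcp:
  moves: {"offsets":[[0.010, -0.027, 0, 0], [0.010, -0.027, 0, 0], [0.010, -0.027, 0, 0], [0.010, -0.025, 0, 0], [0.008, -0.018, 0, 0], [0.004, -0.007, 0, 0], [0, 0, 0, 0], [0, 0, 0, 0]]}

```text
t: 4.53
ee_pos: [0.5554, 0.2136, 0.208]
tool_rot: [3.1, 0.504, -0.003]
force: [-0.1, -0.0, -2.0]
gripper_width: 0.0095
finger_force: 39.2
```

nudge_tcp:
  moves: {"offsets":[[0, 0, 0, 0], [0, 0, 0, 0], [0, 0, 0, 0], [0, 0, 0, 0]]}

```text
t: 4.87
ee_pos: [0.556, 0.2132, 0.2094]
tool_rot: [-3.101, -0.502, -0.0]
force: [-0.2, 0.1, -2.2]
gripper_width: 0.0097
finger_force: 39.2
```

```bash
python3 - <<'E'
from h import *
print(delta((.5558,.2136,.147)))
a=cam("scene");save(a,"over.png",(370,120,150,160),3.5)
E
```

```text
[-0.0001 -0.0005  0.0624]
```

View pics/over.png

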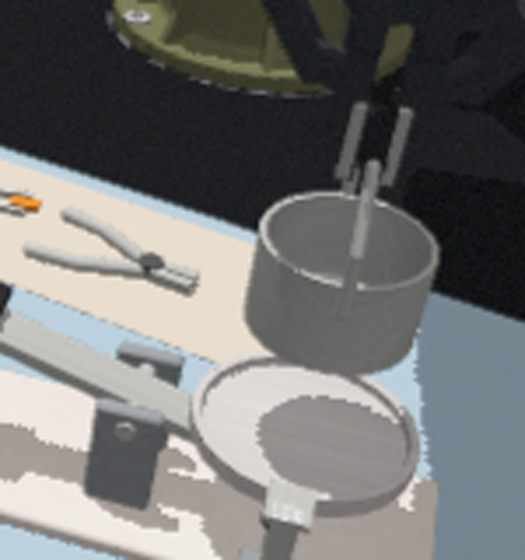

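The pot hangs upright above the stage: rim ellipse centre near (348,243), underside centre near (332,325), stage rim centre near (304,425) in the crop. I'll check this by projection.

```bash
python3 -c "
from m import *
f=lambda P:((proj(S,P)-[370,120])*3.5).round(1)
for P in [(.5558,.2154,.178),(.5558,.2154,.130),(.5556,.2154,.072)]: print(f(P))
print(onz(S,370+348/3.5,120+243/3.5,.178),onz(S,370+304/3.5,120+425/3.5,.072))
import math
e=cv2.fitEllipse(np.array([[190,415],[418,455],[262,357],[320,368],[380,398],[203,450],[230,478],[360,500],[405,485],[415,430]],np.float32));print(e)
"
```

```text
[348.5 233.9]
[325.4 319.2]
[300.2 412.6]
[0.5629933  0.21743229 0.178     ] [0.56332334 0.21995516 0.072     ]
((302.0690612792969, 432.5671081542969), (137.09359741210938, 236.61940002441406), 105.15354919433594)
```

nudge_tcp:
  moves: {"offsets":[[0, 0, 0.012, 0], [0, 0, 0.018, 0], [0, 0, 0.014, 0], [0, 0, 0.008, 0], [0, 0, 0.004, 0], [0, 0, 0.003, 0], [0, 0, 0, 0], [0, 0, 0, 0]]}

```text
t: 5.58
ee_pos: [0.5562, 0.2139, 0.1508]
tool_rot: [-3.101, -0.503, -0.001]
force: [-1.5, 0.6, -1.8]
gripper_width: 0.0094
finger_force: 39.2
```

nudge_tcp:
  moves: {"offsets":[[0, 0, 0.002, 0], [0, 0, 0.001, 0], [0, 0, 0, 0], [0, 0, 0, 0]]}

```text
t: 5.92
ee_pos: [0.5559, 0.2138, 0.1474]
tool_rot: [3.101, 0.503, 0.0]
force: [0.4, 0.7, -0.9]
gripper_width: 0.0091
finger_force: 39.2
```

nudge_tcp:
  moves: {"offsets":[[0, 0, 0.001, 0], [0, 0, 0, 0], [0, 0, 0.001, 0], [0, 0, 0, 0], [0, 0, 0, 0]]}

```text
t: 6.33
ee_pos: [0.5562, 0.2142, 0.1461]
tool_rot: [-3.1, -0.503, -0.002]
force: [-1.3, 2.7, 5.5]
gripper_width: 0.0095
finger_force: 39.9
```

nudge_tcp:
  moves: {"offsets":[[0, 0, 0, 0], [0, 0, 0, 0], [0, 0, 0, 0], [0, 0, 0, 0], [0, 0, 0, 0]]}
  aperture: 0.05

```text
t: 6.75
ee_pos: [0.5559, 0.2137, 0.1452]
tool_rot: [3.101, 0.503, -0.0]
force: [0.1, -0.3, 0.2]
gripper_width: 0.0498
finger_force: 0.0
```

nudge_tcp:
  moves: {"offsets":[[0, 0, -0.01, 0], [0, 0, -0.02, 0], [0, 0, -0.025, 0], [0, 0, -0.025, 0], [0, 0, -0.01, 0], [0, 0, 0, 0], [0, 0, 0, 0]]}

```text
t: 7.33
ee_pos: [0.5558, 0.2137, 0.235]
tool_rot: [-3.101, -0.503, -0.0]
force: [1.1, -0.0, -0.6]
gripper_width: 0.0501
finger_force: 0.0
```

```bash
python3 -c "
from h import *
print(delta((.595,.0465,.22)))"
```

```text
[-0.0157  0.1711  0.015 ]
```

nudge_tcp:
  moves: {"offsets":[[-0.002, 0.020, 0, 0], [-0.002, 0.030, 0, 0], [-0.002, 0.030, 0, 0], [-0.002, 0.030, 0, 0], [-0.002, 0.030, 0, 0], [-0.003, 0.020, 0, 0], [-0.003, 0.011, 0, 0], [0, 0, 0, 0]]}
  aperture: 0.0

```text
t: 8.0
ee_pos: [0.5945, 0.0447, 0.2338]
tool_rot: [-3.101, -0.5, 0.004]
force: [-0.8, 0.8, 0.3]
gripper_width: -0.0003
finger_force: 0.0
```

nudge_tcp:
  moves: {"offsets":[[0, 0, 0.03, 0], [0, 0, 0.03, 0], [0, 0, 0.03, 0], [0, 0, 0.02, 0], [0, 0, 0, 0], [0, 0, 0, 0]]}
  aperture: 0.0

```text
t: 8.5
ee_pos: [0.5943, 0.0476, 0.1248]
tool_rot: [-3.1, -0.505, 0.003]
force: [1.0, 0.3, 0.8]
gripper_width: -0.0
finger_force: 0.0
```

```bash
python3 - <<'E'
from h import *
print(delta((.595,.0465,.099)))
a=cam("scene");save(a,"press0.png",(320,110,190,190),3)
E
```

```text
[0.0004 0.0013 0.0258]
```

View pics/press0.png

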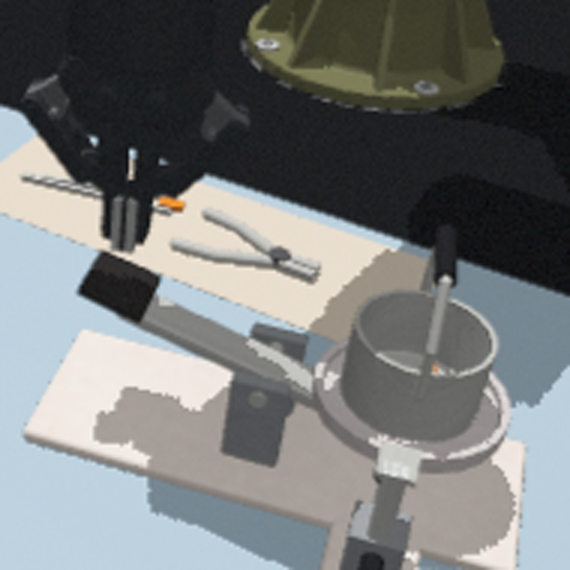

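The pot sits upright inside the dish and the closed fingers are over the pad at (123,250). Next, press in stages.

nudge_tcp:
  moves: {"offsets":[[0, 0.001, 0.010, 0], [0, 0, 0.010, 0], [0, 0, 0.005, 0], [0, 0, 0.003, 0], [0, 0, 0, 0], [0, 0, 0, 0]]}

```text
t: 9.05
ee_pos: [0.5953, 0.0456, 0.0976]
tool_rot: [-3.101, -0.503, -0.001]
force: [-1.4, -0.4, 6.0]
gripper_width: 0.0
finger_force: 2.9
```

nudge_tcp:
  moves: {"offsets":[[0, 0, 0.004, 0], [0, 0, 0.004, 0], [0, 0, 0.004, 0], [0, 0, 0.003, 0], [0, 0, 0, 0], [0, 0, 0, 0], [0, 0, 0, 0], [0, 0, 0, 0]]}

```text
t: 9.72
ee_pos: [0.5959, 0.0452, 0.0833]
tool_rot: [3.1, 0.503, 0.003]
force: [-0.5, -1.4, 7.9]
gripper_width: 0.0
finger_force: 3.8
```

```bash
python3 - <<'E'
from h import *
a=cam("scene");b=cam("top");np.savez("scene1.npz",**a);np.savez("top1.npz",**b)
o=np.zeros((550,790,3),np.uint8)
o[:,:440]=cv2.resize(a["f"][185:295,415:503,::-1],(440,550),interpolation=2)
o[:420,445:790]=cv2.resize(b["f"][165:249,135:204,::-1],(345,420),interpolation=2);cv2.imwrite("pics/press1.png",o)
E
```

```text
(no output)
```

View pics/press1.png

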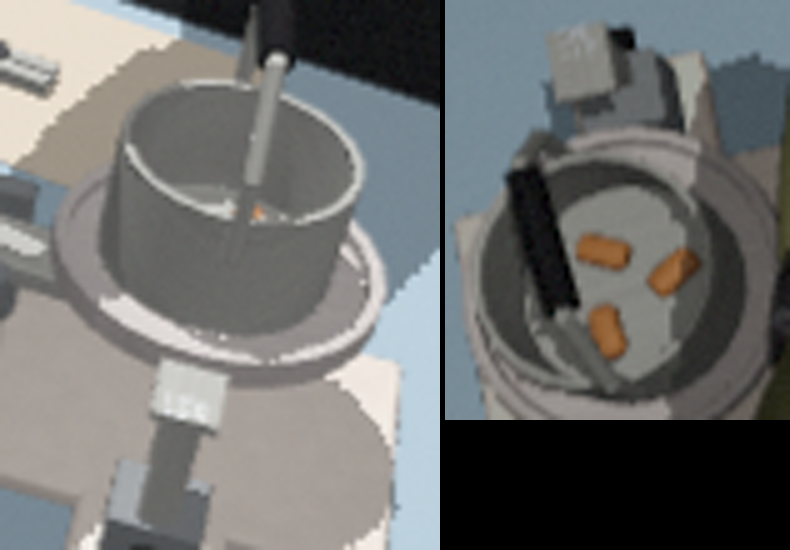

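The pot rides upright and centred. In the scene crop the gauge plate's back corners are at (163,357) and (229,372), and the outer rim's back edge passes (53,240), (75,195), (378,255) and (386,285). I'll cast rays for the rim and gauge heights, using the rest picture (rim = 72 mm) as calibration.

```bash
python3 - <<'E'
from m import *
from scipy.optimize import brentq, least_squares
def fit(pts,off):
    p=[(off[0]+u/5,off[1]+v/5) for u,v in pts]
    r=lambda q:[np.hypot(*(onz(S,*x,q[2])[:2]-q[:2]))-.054 for x in p]
    rz=lambda z:[np.hypot(*(onz(S,*x,z)[:2]-[.5556,.2154]))-.054 for x in p]
    s=least_squares(r,[.5556,.2154,.08]); return s.x.round(4), least_squares(lambda z:rz(z[0]),[.08]).x.round(4),np.abs(s.fun).max().round(4)
print("rest",fit([(122,145),(150,90),(230,57),(320,70),(400,115),(447,180)],(400,210)))
print("now",fit([(53,240),(75,195),(105,170),(350,212),(378,255),(386,285)],(415,185)))
s=lambda u,v:(415+u/5,185+v/5); t=lambda u,v:(135+(u-445)/5,165+v/5)
print("g",tri(S,s(163,357),T,t(618,88)),tri(S,s(229,372),T,t(557,103)))
# gauge z from scene back-edge middle with known x distance: axis dir from stand
ex=np.array([.971,.239]);
for n,d in(("edge10",.068),("edge12",.066)):
    P=np.array([.5556,.2154])+ex*d; m=s(196,364.5)
    z=least_squares(lambda z:proj(S,[*P,z[0]])-m,[.09]); print(n,z.x,z.fun.round(2), end=' ')
    z=least_squares(lambda z:proj(T,[*P,z[0]])-t(587.5,95.5),[.09]); print(z.x,z.fun.round(2))
E
```

```text
rest (array([0.5522, 0.2177, 0.062 ]), array([0.0644]), np.float64(0.0016))
now (array([0.558 , 0.2202, 0.0805]), array([0.0797]), np.float64(0.002))
g (array([0.62295943, 0.22171277, 0.08627478]), np.float64(0.0016875402461379962)) (array([0.61823176, 0.24133572, 0.08688439]), np.float64(0.0010862197303161936))
edge10 [0.08773914] [-0.5  -0.14] [0.08360737] [ 0.06 -0.07]
edge12 [0.08594675] [-0.6  -0.17] [0.08762052] [-0.4  0.5]
```

```bash
python3 - <<'E'
from m import *
from scipy.optimize import least_squares
S1=dict(np.load("scene1.npz"));T1=dict(np.load("top1.npz"))
# subpixel boundary along rays from stage centre outward: b-r threshold crossing (grey rim -> blue mat)
def edge(c,C,angs,z,thr,r0=.048,r1=.068):
    f=cv2.GaussianBlur(c["f"].astype(np.float32),(0,0),.6); f=f[:,:,2]-f[:,:,0]; out=[]
    for a in angs:
        rr=np.arange(r0,r1,.0004); p=np.array([proj(c,[C[0]+r*np.cos(a),C[1]+r*np.sin(a),z]) for r in rr],np.float32)
        v=cv2.remap(f,p[None,:,0],p[None,:,1],1)[0]; k=np.nonzero(v>thr)[0]
        if len(k) and k[0]>0: out.append((a,*p[k[0]]))
    return out
def zfit(e,C):
    p=[x[1:] for x in e]
    s=least_squares(lambda q:[np.hypot(*(onz(S,*x,q[0])[:2]-C))-.054 for x in p],[.08],loss="soft_l1",f_scale=.001)
    return s.x.round(4),(s.fun*1e3).round(1)
# top: rim centre
C=np.array([.5556,.2154])
ang=np.radians(np.arange(0,360,10))
et=edge(T,C,ang,.072,10); P=np.array([onz(T,u,v,.072)[:2] for _,u,v in et]); d=P-C
print("top",[(int(round(np.degrees(e[0]))),round(np.hypot(*x)*1e3,1)) for e,x in zip(et,d)])
for n,c,z in(("rest",S,.068),("now",S1,.08)):
    e=edge(c,C,np.radians(np.arange(60,200,10)),z,18)
    print(n,[int(round(np.degrees(x[0]))) for x in e],zfit(e,C))
for n,c,b in(("S",S1,(443,252,22,22)),("T",T1,(152,165,26,28))):
    x,y,w,h=b; g=c["f"][y:y+h,x:x+w].astype(int).sum(2)//3; print(n); print("\n".join(" ".join("%3d"%q for q in r) for r in g))
E
```

```text
top [(30, np.float64(56.8)), (40, np.float64(56.8)), (50, np.float64(57.2)), (60, np.float64(61.2)), (70, np.float64(67.6)), (80, np.float64(62.0)), (90, np.float64(58.8)), (100, np.float64(57.6)), (110, np.float64(58.0)), (120, np.float64(60.8)), (130, np.float64(65.2)), (170, np.float64(66.4)), (180, np.float64(63.2)), (190, np.float64(61.6)), (200, np.float64(62.4)), (210, np.float64(64.8)), (320, np.float64(66.4)), (330, np.float64(55.6)), (340, np.float64(67.6))]
rest [90, 100, 110, 120, 130, 140, 150, 160, 170, 180, 190] (array([0.0699]), array([ 3. ,  2.6,  1.8,  1.4,  1.4,  1.1,  0.4,  0.2, -0.4, -0.9, -1.3]))
now [80, 90, 100, 110, 120, 130, 140] (array([0.0844]), array([ 5.9,  3.4,  3.3,  2.3,  1.4,  0.5, -0.4]))
S
119 157 199 214 217 218 219 219 219 220 179 161 148 144 143 143 204 160 133 135 128 125
115 111 118 158 199 215 215 217 217 219 221 221 178 161 150 145 144 143 144 143 143 143
112 114 113 112 115 124 156 197 213 215 217 218 218 219 187 164 159 156 149 147 146 145
109 114 113 113 115 113 114 116 123 155 194 211 214 215 216 217 218 207 181 175 174 163
113 110 113 1
[... 3784 characters left out ...]
  77  69  68  60  58  58  59  60  59  60  98 104 103 102 104 102 101 102 105
136 136 136 119  87  81  82  82  76  81  62  58  60  58  84  85  86 100 103 105 100 103 102 102 103 104
135 136 136 137  94  82  80  80  82  92  80  86  86  90  99 104 102 103 103 105 104 104 101  99 101  97
136 137 135 137  95  82  82  82  82  89  93 102 102 102 104 103 103 103 103 100 100  95  85  75  74  70
122 122 119 124  92  82  81  80  81  86  86 103 104 108 110 112 109 115 110 122 124 121 116  96  91  84
 98  93  85  88  78  80  81  78  79  83  90 107 123 128 132 133 132 137 136 143 144 145 145 136 134 132
 83  76  69  63  61  73  81  87 112 119 123 131 144 147 147 146 142 140 136 132 131 131 139 139 140 144
```

```bash
python3 - <<'E'
from m import *
from scipy.optimize import least_squares
C=np.array([.5556,.2154])
S4=[(446.6,256.3),(460.1,259.3),(458.5,269.6),(444.9,266.9)]; T4=[(167.7,182.6),(156.5,184),(155,171),(166.8,169.3)]
for a,b in zip(S4,T4): P,g=tri(S,a,T,b); print(P.round(4),round(g,4))
gS=np.mean(S4,0);gT=np.mean(T4,0);P,g=tri(S,gS,T,gT);print("centre",P.round(4),round(g,4))
ex=(P[:2]-C)/np.linalg.norm(P[:2]-C);print(ex,np.linalg.norm(P[:2]-C))
G=C+.078*ex
z=least_squares(lambda z:(proj(S,[*G,z[0]])-gS)[1:],[.09]).x;print("gauge z scene-only",z)
rz=lambda p:least_squares(lambda z:[np.hypot(*(onz(S,*p,z[0])[:2]-C))-.054],[.075]).x[0].round(4)
print("rim now",[rz(p) for p in [(444,252),(446,253),(449,254),(452,255),(455.5,256),(461,257)]])
f=S["f"][255:276,418:492].astype(int).sum(2)//3
for c in (430,434,438,442,464,468,472,476): print(c,f[:,c-418])
E
```

```text
[0.6235 0.2225 0.0872] 0.0027
[0.6207 0.2414 0.0891] 0.0005
[0.6431 0.2458 0.0885] 0.0011
[0.6464 0.2267 0.0858] 0.0005
centre [0.6334 0.2342 0.0875] 0.0004
[0.97211622 0.2344996 ] 0.08000658652343888
gauge z scene-only [0.08560417]
rim now [np.float64(0.0803), np.float64(0.08), np.float64(0.0802), np.float64(0.08), np.float64(0.0796), np.float64(0.0793)]
430 [227 226 214 152 152 152 152 151 149 151 150 153 153 151 154 155 154 154
 156 177 177]
434 [106 105 116 144 151 150 152 152 153 152 154 152 153 153 153 151 153 153
 152 152 151]
438 [152 106 104 103 104 124 151 152 153 153 152 154 154 153 152 152 153 152
 152 153 152]
442 [209 205 148 106 104 104 105 126 152 152 153 152 153 153 152 153 152 152
 153 153 153]
464 [209 210 211 212 210 211 210 203 115 112 108 107 114 152 151 152 151 152
 152 154 151]
468 [210 209 209 210 212 210 209 204 120 110 109 108 123 151 151 149 151 150
 151 152 152]
472 [212 210 208 208 210 211 206 168 110 109 110 114 139 150 151 151 151 152
 150 151 152]
476 [211 212 210 208 209 209 190 114 111 109 112 145 148 149 149 151 150 150
 152 152 152]
```

```bash
python3 - <<'E'
from m import *
from scipy.optimize import least_squares
C=np.array([.5556,.2154])
rz=lambda p:least_squares(lambda z:[np.hypot(*(onz(S,*p,z[0])[:2]-C))-.054],[.075]).x[0].round(4)
print([rz(p) for p in [(438,255),(442,256.9),(464,262.5),(468,262.5),(472,262.1),(476,261.2)]])
E
```

```text
[np.float64(0.0682), np.float64(0.0686), np.float64(0.0676), np.float64(0.0673), np.float64(0.067), np.float64(0.0666)]
```

nudge_tcp:
  moves: {"offsets":[[0, 0, 0.003, 0], [0, 0, 0.003, 0], [0, 0, 0.001, 0], [0, 0, 0, 0], [0, 0, 0, 0], [0, 0, 0, 0], [0, 0, 0, 0], [0, 0, 0, 0]]}

```text
t: 10.48
ee_pos: [0.5961, 0.0449, 0.0765]
tool_rot: [3.1, 0.503, 0.004]
force: [1.1, -5.1, 9.2]
gripper_width: -0.0001
finger_force: 4.4
```

```bash
python3 - <<'E'
from h import *
a=cam("scene");np.savez("scene2.npz",**a);save(a,"press2.png",(410,180,100,110),5)
for c in (434,438,442,446,450,468,472,476): print(c,a["f"][238:266,c].astype(int).sum(1)//3)
E
```

```text
434 [144 142 154 211 215 180 112 108 110 109 119 142 159 157 157 159 158 159
 159 159 158 159 159 159 160 161 162 162]
438 [102 127 159 218 219 217 215 212 181 114 113 112 110 116 141 158 159 159
 159 159 158 160 159 160 160 160 161 159]
442 [ 99  99  98 103 138 202 219 217 216 218 200 121 113 111 110 109 131 159
 158 158 158 159 159 159 160 161 159 160]
446 [ 99  98  99  98  97  97 106 155 218 219 219 217 200 121 111 113 113 112
 132 159 168 169 186 187 193 196 195 200]
450 [ 98 102 100 100 100 101 102 101 102 140 219 219 219 215 157 115 114 112
 119 162 205 206 204 205 204 205 212 212]
468 [105 105 107 107 103 104 105 106 107 104 104 111 142 145 142 142 149 177
 119 116 114 115 131 159 159 158 158 160]
472 [106 107 105 103 105 106 105 105 103 102 111 138 142 144 145 146 177 174
 116 115 116 120 146 158 159 157 158 159]
476 [104 105 105 106 102 103 101 101 107 141 144 144 141 141 156 219 209 120
 119 116 117 135 155 158 159 157 156 155]
```

View pics/press2.png

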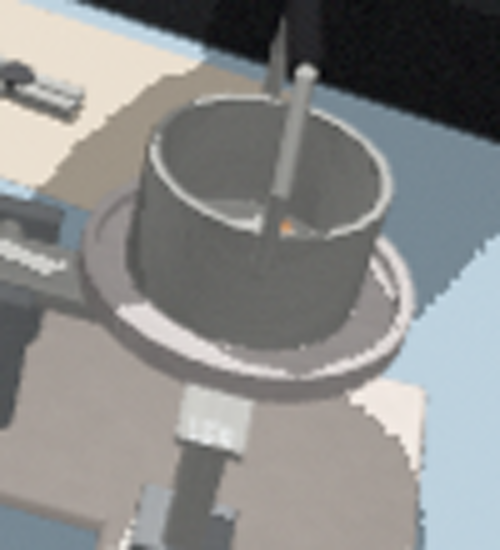

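The pot is still upright and centred, and the rim's lower edge is now just above the gauge plate's top edge at (215,385). Next I'll measure the rim height again.

```bash
python3 - <<'E'
from m import *
from scipy.optimize import least_squares
C=np.array([.5556,.2154])
rz=lambda p:least_squares(lambda z:[np.hypot(*(onz(S,*p,z[0])[:2]-C))-.054],[.075]).x[0].round(4)
print([rz(p) for p in [(438,246.3),(442,248.5),(446,250.6),(450,252.1),(468,255.7),(472,255.5),(476,254.5)]],robot.state()["force"])
# cross-check: rim height by forcing bias via C shift so that rest reads .072
from itertools import product
for dx in (0,.002,.004):
    C=np.array([.5556-dx*.97,.2154-dx*.23]); G=C+.078*np.array([.972,.2345])
    print(dx,[rz(p) for p in [(442,256.9),(468,262.5),(446,253),(446,250.6),(468,255.7)]],least_squares(lambda z:(proj(S,[*G,z[0]])-[452.5,263.0])[1:],[.09]).x)
E
```

```text
[np.float64(0.0852), np.float64(0.0853), np.float64(0.0848), np.float64(0.0847), np.float64(0.0827), np.float64(0.0824), np.float64(0.0831)] [ 0.72573995 -5.32534258  8.93811926]
0 [np.float64(0.0686), np.float64(0.0673), np.float64(0.08), np.float64(0.0848), np.float64(0.0827)] [0.08565076]
0.002 [np.float64(0.0668), np.float64(0.0654), np.float64(0.0782), np.float64(0.083), np.float64(0.0809)] [0.08375931]
0.004 [np.float64(0.065), np.float64(0.0634), np.float64(0.0765), np.float64(0.0813), np.float64(0.079)] [0.08186787]
```

nudge_tcp:
  moves: {"offsets":[[0, 0, 0.001, 0], [0, 0, 0, 0], [0, 0, 0, 0], [0, 0, 0, 0], [0, 0, 0, 0], [0, 0, 0, 0], [0, 0, 0, 0], [0, 0, 0, 0]]}

```text
t: 11.2
ee_pos: [0.5961, 0.0448, 0.0755]
tool_rot: [3.1, 0.502, 0.004]
force: [0.4, -4.6, 9.0]
gripper_width: -0.0004
finger_force: 4.5
```

```bash
python3 -c "
from h import *
print(robot.sign_off())"
```

```text
the job is handed in; nothing more can be done
None
```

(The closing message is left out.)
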